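# Gauge a turned adapter with the caliper

### The arm

A 7-joint arm with a two-finger parallel gripper is mounted at the origin on the work surface. World frame = base frame: x ahead of the robot, y to its left, z up, the work surface at z = 0. Lengths are in m, angles in rad, forces in N, time in s.
With the tool pointing down it reaches from about 0.4 to 0.85 m from the base axis. Payload 4.5 kg.
Tool frame: the origin (TCP) lies on the centre line of the jaws, within the pads' length; the fingertips stand r.tips_ahead ahead of it and the grasp point (between the pads) is the TCP (r.tips_ahead is the distance from the TCP to the fingertips, in m); z points along the fingers, y is the direction in which the jaws open and shut (so a half turn about z gives the same grasp; the last joint's range is limited). The gripper opens to 88 mm and grips with 3 to 60 N. Pads are 18 mm wide; open, the fingers measure 123 mm over their backs; the gripper's body (75 mm by 187 mm) begins 45 mm behind the grasp point.
Start: joints at [-1.138, 0.689, -0.195, 1.565, 0.157, 0.902, -0.215], TCP at [0.243, 0.576, 0.226] pointing down, gripper open.
Joint ranges: [-3.01, 3.01], [-0.46, 2.08], [-1.47, 1.51], [0.13, 2.56], [-1, 4.14], [0.04, 2.09], [-2.66, 2.66]. Speed limits (rad/s): [2.57, 2.57, 3.14, 3.14, 3.14, 3.14, 3.14].

### API

Orientations are given as a unit quaternion [x, y, z, w].
In Python, from plant import r gives the robot as it stands.
- The arm moves only by the shell command python3 -m inch 'ROWS' [FORCE]. ROWS is JSON, a list of rows, each a list of 5 numbers: the shift along the world's x, y, z in units of 25 mm (1.0 is 25 mm), then the turn about the world's z in units of 6 degrees (1.0 is 6 degrees), then the finger opening in mm, from 0 to 88.1. A call has 1 to 5 rows; each row shifts and turns the commanded pose from where the row before left it; what a row does not reach is not made up. A row lasts 1/10 s, in which the tool goes at most 50 mm and 8.59 degrees, less where a joint would pass 70% of its speed; a pose out of reach is approached as far as the arm can. A call is refused whole if a number of a shift passes 1 or a number of a turn 1, either way. A call with a gripper value outside its range is refused whole. The fingers move at their own pace and stop on an object; FORCE is the grip in N (left out, the last holds). Time passes only in rows, so rows that do not move let the fingers close. It gives the time, the measured TCP pose, the force and the opening at its end, in the units of the state.
- r.get_state(): the state, without advancing time (a new reading comes with each control period).
- r.snapshot(name): name is "scene" or "top" or "wrist"; returns a dict with "pixels" (384x512x3 uint8, red, green, blue), "range_z" (384x512 float32, m along the optical axis (not along the pixel's ray), 0 where there is no reading), "K" (3x3 intrinsics, pixels), "position" and "attitude" of the camera in the world. Camera axes: x right, y up, looking along -z (the intrinsics and any distortion apply to the point x, -y, -z); pixel columns grow to the right and rows downward; lengths in m; the calibration is good to about 2 mm. A picture is of the moment at which its call begins.
- r.finish_job(): hands the job in, once; it reports no verdict.
The state is a dict: "clock": time; "q": joint angles; "qd": joint speeds; "joint_torque": joint torques, N m; "tool_pos": TCP position; "eef_rot": TCP orientation; "contact_force": force on the tool from outside, world axes, zero at the start; "moment": the same for the moment, N m; "opening": opening from 0.0 (shut) to 1.0 (fully open).
Only numpy, scipy, OpenCV 4.12 (cv2) and the standard library are available. Lean on these libraries where they do the work, as an engineer would, in place of code of your own. Each camera call takes 0.05 s, during which the arm holds its last target. There are 200 camera calls.

### The job

Gauge the barrel of the flanged adapter with the caliper that is clamped above the board: slide its jaws open, stand the adapter upright on the board between them, then slide the moving jaw gently shut until both jaws bear on the barrel across its full diameter. Leave the adapter standing there with the jaws lightly shut on it, and do not disturb the other parts lying about.

Things in the scene. Friction and masses are not known exactly. Their poses are not given: they have to be found in the camera images.
- caliper: Steel slide caliper lying level, face up, its 325 mm bar (24 wide, 6 thick) held 36 mm above the board by two screwed-down post clamps: it cannot move. Origin: on the board below the bar's centre line, in the plane of the fixed jaw's measuring face. z up; y along the bar, the way it opens (bar y = -45 to 280 mm); long jaws point to -x.
- fixed_jaw: The fixed long jaw, origin and axes as the caliper. 33 to 39 mm above the board; its flat measuring face is the plane y = 0 from x = -90 (tip) to -12 mm (bar); it lies on the -y side, 44 mm wide at the bar, 10 at the tip. The post clamps stand at y = -31 and 256 mm, 49 mm tall, x = -20 to 81 mm; in front of them the board below jaws and bar is clear.
- moving_jaw: The long jaw carried by the slider, mirror image of the fixed one (38 mm wide at the bar, 10 at the tip). Its origin is the caliper's origin shifted along +y by the opening; its measuring face is the plane y = 0 of its own frame, the jaw on the +y side.
- fixed_face (a point): Middle of the fixed jaw's measuring face, 36 mm above the board, 51 mm in front (-x) of the bar's centre line; axes as the caliper.
- moving_face (a point): Middle of the moving jaw's measuring face, same height and depth; axes as the caliper.
- slider (a joint): Opening of the caliper in m: gap between the long jaws, 0 shut to 0.130 wide open, growing to the caliper's +y. The slider needs about 2.5 N to move and stays where it is left. Its housing is 44 mm wide (caliper x = -21 to 23 mm), from 4 to 105 mm in +y of the moving face, top 49 mm above the board.
- thumb_rest (a point): Centre of the slider's thumb rest, a steel lug on the slider's long-jaw side: x = -46 to -22 mm (caliper frame), 10 to 16 mm wide along y, 29 to 45 mm above the board, board clear below. It is 91 mm in +y from the moving face and 34 mm in front of the bar's centre line. About 50 mm are free along y between lug and moving jaw. Push it along +y to open, -y to shut.
- adapter_mid (a point): The flanged adapter, turned aluminium, 0.3 to 0.48 kg, standing loose and upright: a round foot flange 60 mm in diameter, 10 mm thick, and above it a plain barrel 40 mm in diameter up to the top at 100 mm. This point is on its axis, 50 mm above its underside; z along the axis, up. The flange passes below the jaws, but not down between them unless they are open past 60 mm.
- adapter: The same adapter; origin at the centre of its underside.
- pillar: Bystander: plain steel post 25 mm in diameter, 80 mm tall, small 32 mm foot; origin at the centre of its underside.
- lens_tube: Bystander: open aluminium tube, 52 mm outside, 60 mm tall; origin at the centre of its underside.
- spacer: Bystander: grooved aluminium cylinder without flange, 44 mm in diameter, 60 mm tall; origin at the centre of its underside.
- driver: Bystander: screwdriver 200 mm long with a thick black handle, lying across on the board near the robot.
- post_holder: Bystander: black cylinder 31 mm in diameter, 55 mm tall with a thumbscrew, standing behind the caliper; origin at the centre of its underside.
- carrier: Bystander: grey slotted plate 60 x 80 x 14 mm lying on the left; origin at the centre of its underside.
- blank_flange: Bystander: flat steel disc 70 mm in diameter, 13 mm thick, lying on the right; origin at the centre of its underside.
Not all that is in view belongs to the job. Leave any brown or red look-alike of the adapter alone.

How it is judged:
By the outcome, as a careful person would: the job done as asked, in the order asked, and still so for the second after the job is handed in, with the robot touching nothing.
It also fails if it takes over 70 s, if anything falls off the work surface, if the arm or the gripper's body presses on something with over 40 N, if the wrist force passes 120 N, or if a joint passes its speed limit or range.

## Working session

There is one attempt and no reset: what is moved stays moved. The work goes in short steps, Python scripts to look and compute and a shell command to move; the robot and the scene stay as the last step left them, time stands still between calls to the robot, and variables do not carry over. Pictures are saved under pics/ and viewed, about 8 in all and at most 12, crops included, and the job is handed in when it is done.

```bash
ls; mkdir -p pics; cat > h.py <<'E'
import numpy as np, cv2
from scipy.spatial.transform import Rotation as R
from plant import r
def snap(cam,save=None):
    s=r.snapshot(cam); np.savez('/tmp/%s.npz'%cam,**{k:np.asarray(v) for k,v in s.items()})
    if save: cv2.imwrite('pics/'+save,cv2.cvtColor(s['pixels'],cv2.COLOR_RGB2BGR))
    return s
def load(cam): return dict(np.load('/tmp/%s.npz'%cam))
def att(s):
    a=np.asarray(s['attitude'],float)
    return R.from_quat(a).as_matrix() if a.size==4 else a.reshape(3,3)
def cloud(s):
    K=s['K'];z=s['range_z'];v,u=np.mgrid[:z.shape[0],:z.shape[1]]
    p=np.stack([(u-K[0,2])/K[0,0]*z,-(v-K[1,2])/K[1,1]*z,-z],-1)
    P=p@att(s).T+np.asarray(s['position']); P[z==0]=np.nan
    return P
E
python3 - <<'E'
from h import *
s=snap('top','top1.png');print(s.keys(),s['K'],s['position'],s['attitude'])
s=snap('scene','scene1.png');print(s['position'])
print(r.get_state(),r.tips_ahead)
E
```

```text
pics
dict_keys(['pixels', 'range_z', 'K', 'position', 'attitude']) [[364.36997999   0.         255.73374657]
 [  0.         364.36997999 193.12769025]
 [  0.           0.           1.        ]] [0.46439649 0.0049267  1.11365222] [ 0.03656927 -0.03309307 -0.69759255  0.7147952 ]
[ 1.16445767 -0.98268293  0.85100408]
{'clock': 0.1, 'q': array([-1.13817699,  0.68986978, -0.19452071,  1.56625106,  0.15731752,
        0.90251252, -0.21511585]), 'qd': array([-0.00092524, -0.00052809, -0.00056883, -0.00348587,  0.00014924,
       -0.00158342,  0.00209538]), 'joint_torque': array([-2.71795085e-03, -5.28501856e+01, -1.27141222e+00, -1.53837508e+01,
       -5.25634142e-02,  1.98022768e-03,  3.37772792e-05]), 'tool_pos': array([0.24252188, 0.57538015, 0.22500627]), 'eef_rot': array([ 1.98054804e-01,  9.80190602e-01, -8.18547364e-04, -9.44422227e-05]), 'contact_force': array([ 6.25002904e-02,  1.26895731e+00, -1.33217279e-04]), 'moment': array([-0.0109344 ,  0.01826985, -0.02657933]), 'opening': 1.0005912049637984} 0.019
```

View pics/top1.png

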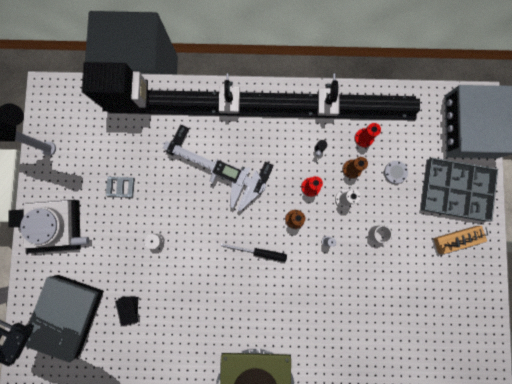

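View pics/scene1.png

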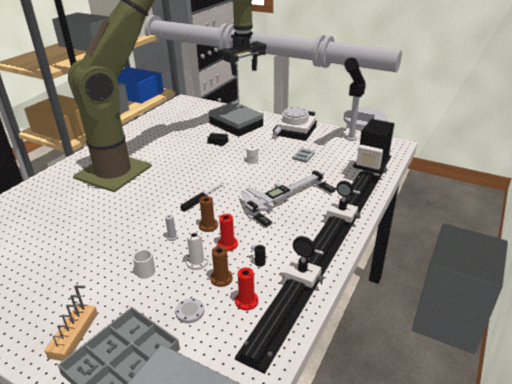

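Candidates for the adapter in the top view are silver (348,198), brown (295,218) and (355,167), and red (312,186) and (367,135). The silver one fits, since it is bare aluminium with a foot flange. I'll confirm it in a crop and fit the geometry.

```bash
python3 - <<'E'
from h import *
s=load('top');P=cloud(s)
c=cv2.resize(s['pixels'][110:270,150:410],None,fx=3,fy=3,interpolation=cv2.INTER_CUBIC)
cv2.imwrite('pics/crop1.png',cv2.cvtColor(c,cv2.COLOR_RGB2BGR))
print('board z',[np.round(P[v,u],3) for u,v in [(200,260),(400,260),(270,150),(200,140)]])
for n,(u,v) in dict(adapt=(348,198),brown1=(295,218),brown2=(355,167),red1=(312,186),red2=(367,135),pillar=(329,241),lens=(381,234),flange=(396,172),ph=(320,147),spacer=(153,242),carrier=(120,187)).items():
    Q=P[v-16:v+17,u-16:u+17].reshape(-1,3);Q=Q[Q[:,2]>.008]
    z=np.nanpercentile(Q[:,2],95);T=Q[Q[:,2]>z-.006]
    print(n,'ztop',z.round(3),'topc',((T.max(0)+T.min(0))/2).round(4),'ext',np.ptp(T,axis=0).round(3),len(T))
# height mask of caliper region
H=P[110:270,150:410,2];
im=np.clip(H*2500,0,255).astype(np.uint8);cv2.imwrite('pics/h1.png',cv2.applyColorMap(cv2.resize(im,None,fx=3,fy=3,interpolation=0),cv2.COLORMAP_JET))
E
```

```text
board z [array([0.368, 0.175, 0.002]), array([ 0.383, -0.426,  0.004]), array([ 0.71 , -0.029,  0.002]), array([ 0.737,  0.19 , -0.001])]
adapt ztop 0.102 topc [ 0.5617 -0.259   0.1008] ext [0.037 0.037 0.009] 157
brown1 ztop 0.102 topc [ 0.4981 -0.1066  0.1004] ext [0.039 0.036 0.008] 152
brown2 ztop 0.102 topc [ 0.6555 -0.2811  0.1004] ext [0.038 0.039 0.008] 154
red1 ztop 0.102 topc [ 0.5973 -0.1545  0.1003] ext [0.04  0.039 0.009] 153
red2 ztop 0.102 topc [ 0.7549 -0.3192  0.1006] ext [0.038 0.038 0.01 ] 152
pillar ztop 0.082 topc [ 0.4337 -0.2039  0.0798] ext [0.022 0.023 0.007] 61
lens ztop 0.061 topc [ 0.4581 -0.3553  0.0603] ext [0.049 0.051 0.01 ] 84
flange ztop 0.017 topc [ 0.6482 -0.4146  0.0146] ext [0.068 0.068 0.008] 358
ph ztop 0.058 topc [ 0.7182 -0.1797  0.0556] ext [0.029 0.027 0.007] 77
spacer ztop 0.063 topc [0.4218 0.3074 0.0608] ext [0.043 0.044 0.007] 170
carrier ztop 0.017 topc [0.5832 0.4277 0.0151] ext [0.059 0.081 0.008] 333<stdin>:12: RuntimeWarning: invalid value encountered in cast
```

View pics/crop1.png

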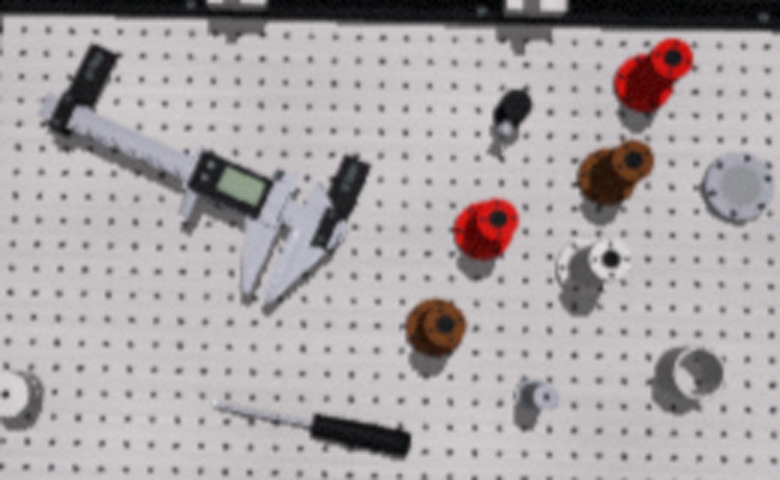

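View pics/h1.png

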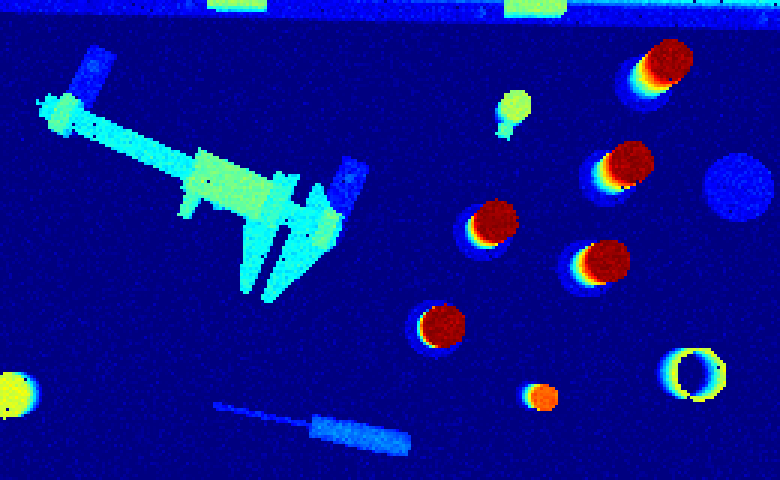

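The crop confirms that the silver part at crop (610,259) is the upright, flanged adapter. In the crop, the caliper's fixed jaw is on the right with its tip at (268,300), the moving jaw's tip is at (247,293), and the thumb rest is at (187,208). Next I'll fit the caliper frame.

```bash
cat >> h.py <<'E'
def calfit(P,y1=.20,init=None):
    pass
E
python3 - <<'E'
from h import *
s=load('top');P=cloud(s)
sub=P[115:215,160:275].reshape(-1,3)
Q=sub[(sub[:,2]>.026)&(sub[:,2]<.056)]
# initial frame from clamp-ish pixels
def px(u,v): return P[int(110+v/3),int(150+u/3)]
a=px(63,110);b=px(327,228);print(a,b,np.linalg.norm((a-b)[:2]))
yv=(a-b)[:2];yv/=np.linalg.norm(yv);o=b[:2]+yv*.031
from scipy.optimize import minimize
import math
def tocal(th,o,p):
    y=np.array([math.cos(th),math.sin(th)]);x=np.array([y[1],-y[0]])
    d=p[:,:2]-o;return np.c_[d@x,d@y]
th=math.atan2(yv[1],yv[0])
for it in range(4):
    c=tocal(th,o,Q)
    m=(c[:,1]>.15)&(c[:,1]<.235)&(abs(c[:,0])<.02)
    A=c[m]
    # midline by edges per y-bin
    ys,mid,w=[],[],[]
    for yb in np.arange(.15,.235,.005):
        k=A[(A[:,1]>=yb)&(A[:,1]<yb+.005)]
        if len(k)>4: ys.append(yb+.0025);mid.append((k[:,0].max()+k[:,0].min())/2);w.append(np.ptp(k[:,0]))
    # also bar between faces? use housing edges (x -21..23 -> mid .001)
    f=np.polyfit(ys,mid,1); 
    y=np.array([math.cos(th),math.sin(th)]);x=np.array([y[1],-y[0]])
    o=o+x*np.polyval(f,0); th=th-math.atan(f[0])
print('th',np.degrees(th),'o',o,'w',np.mean(w))
c=tocal(th,o,Q);print('y ext',c[:,1].min(),c[:,1].max())
for x0 in np.arange(-.095,.035,.01):
    k=c[(c[:,0]>=x0)&(c[:,0]<x0+.01)];yy=np.sort(k[:,1]);
    g=np.where(np.diff(yy)>.006)[0]
    print('x %.3f'%x0,[(round(seg[0],4),round(seg[-1],4)) for seg in np.split(yy,g+1) if len(seg)>1])
np.save('/tmp/cal0.npy',[th,*o])
E
```

```text
[0.70506997 0.26778426 0.04617735] [0.59126465 0.00236519 0.04586665] 0.2887887334491292
th 67.65470291595867 o [0.60347533 0.03085875] w 0.022485370826231303
y ext -0.04220547765720491 0.28997398020416915
x -0.095 [(np.float64(-0.008), np.float64(0.0023)), (np.float64(0.0159), np.float64(0.0253))]
x -0.085 [(np.float64(-0.0125), np.float64(0.0022)), (np.float64(0.0158), np.float64(0.0296))]
x -0.075 [(np.float64(-0.0154), np.float64(0.003)), (np.float64(0.0156), np.float64(0.0336))]
x -0.065 [(np.float64(-0.0201), np.float64(0.0028)), (np.float64(0.0155), np.float64(0.0355))]
x -0.055 [(np.float64(-0.0258), np.float64(0.0022)), (np.float64(0.0156), np.float64(0.0392)), (np.float64(0.1014), np.float64(0.1101))]
x -0.045 [(np.float64(-0.0303), np.float64(0.0022)), (np.float64(0.0152), np.float64(0.0443)), (np.float64(0.1007), np.float64(0.1114))]
x -0.035 [(np.float64(-0.0332), np.float64(0.0026)), (np.float64(0.0158), np.float64(0.0466)), (np.float64(0.0987), np.float64(0.1122))]
x -0.025 [(np.float64(-0.0387), np.float64(0.0022)), (np.float64(0.0157), np.float64(0.1195)), (np.float64(0.2479), np.float64(0.2654))]
x -0.015 [(np.float64(-0.0422), np.float64(0.2818))]
x -0.005 [(np.float64(-0.0413), np.float64(0.29))]
x 0.005 [(np.float64(-0.0416), np.float64(0.2811))]
x 0.015 [(np.float64(-0.0394), np.float64(0.0006)), (np.float64(0.017), np.float64(0.1194)), (np.float64(0.2475), np.float64(0.2643))]
x 0.025 [(np.float64(-0.0198), np.float64(0.0001)), (np.float64(0.0175), np.float64(0.0404))]
```

Caliper +y is at 67.65° in the world, and the tool's jaw axis is already at about 67°, so no turn is needed. The opening is about 12–13 mm and the lug centre is near (0.612, 0.142). I'll move above the lug with the fingers part-open and look through the wrist camera.

```bash
python3 -m inch '[[0.7,-0.8,0,0,88],[0.7,-0.8,0,0,80],[0.7,-0.8,0,0,60],[0.7,-0.8,0,0,40],[0.7,-0.8,0,0,40]]' 
python3 -m inch '[[0.7,-0.8,0,0,40],[0.7,-0.8,0,0,40],[0.7,-0.8,0,0,40],[0.7,-0.8,0,0,40],[0.7,-0.8,0,0,40]]'
python3 -m inch '[[0.7,-0.8,0,0,40],[0.7,-0.8,0,0,40],[0.7,-0.8,0,0,40],[0.7,-0.8,0,0,40],[0.7,-0.8,0,0,40]]'
python3 -m inch '[[0.5,-0.8,0,0,40],[0.5,-0.8,0,0,40],[0,0,0,0,40],[0,0,0,0,40]]'
python3 - <<'E'
from h import *
s=snap('wrist','w1.png');print(r.get_state()['tool_pos'],R.from_quat(r.get_state()['eef_rot']).as_matrix()[:,1],s['position'])
E
```

```text
clock: 0.6
tool_pos: [0.3307, 0.4748, 0.2254]
eef_rot: [0.198, 0.98, -0.0, -0.0]
contact_force: [-0.0, -0.7, -0.0]
opening: 0.658
clock: 1.1
tool_pos: [0.4181, 0.3749, 0.2254]
eef_rot: [0.198, 0.98, -0.0, -0.0]
contact_force: [0.8, -0.2, 0.0]
opening: 0.45
clock: 1.6
tool_pos: [0.5055, 0.2749, 0.2254]
eef_rot: [0.198, 0.98, -0.0, -0.0]
contact_force: [0.8, 0.4, 0.5]
opening: 0.454
clock: 2.0
tool_pos: [0.5298, 0.2362, 0.2254]
eef_rot: [0.198, 0.98, 0.0, -0.001]
contact_force: [-0.3, 0.4, 0.2]
opening: 0.453
[0.52928901 0.23724341 0.22558377] [3.87153158e-01 9.22015241e-01 5.73167236e-04] [0.45849769 0.26696751 0.38395474]
```

View pics/w1.png

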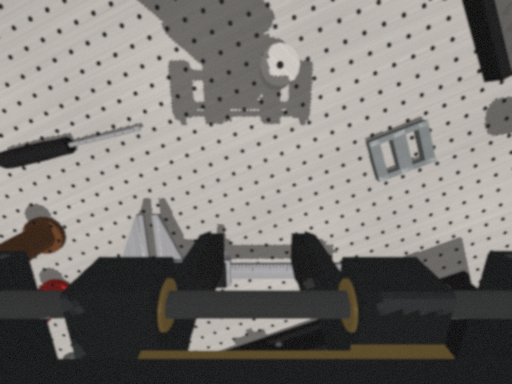

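```bash
python3 -m inch '[[0.9,-0.73,0,0,40],[0.9,-0.73,0,0,40],[0.9,-0.73,0,0,40],[0.9,-0.73,0,0,40],[0.9,-0.73,0,0,40]]' 
python3 -m inch '[[0.9,-0.73,0,0,40],[0.9,-0.73,0,0,40],[0,0,0,0,40],[0,0,0,0,40]]'
cat >> h.py <<'E'
import math
def tocal(th,o,p):
    y=np.array([math.cos(th),math.sin(th)]);x=np.array([y[1],-y[0]])
    d=p[...,:2]-o;return np.stack([d@x,d@y],-1)
def toworld(th,o,c):
    y=np.array([math.cos(th),math.sin(th)]);x=np.array([y[1],-y[0]])
    return np.asarray(o)+c[0]*x+c[1]*y
E
cat > prof.py <<'E'
from h import *
def prof(s,th,o,zr=(.026,.043)):
    P=cloud(s).reshape(-1,3);C=tocal(th,o,P)
    m=(P[:,2]>zr[0])&(P[:,2]<zr[1])&(abs(C[:,0]+.03)<.09)&(C[:,1]>-.06)&(C[:,1]<.3)
    C=C[m]
    for x0 in np.arange(-.1,.03,.005):
        k=C[(C[:,0]>=x0)&(C[:,0]<x0+.005)];yy=np.sort(k[:,1])
        if len(yy)<2: continue
        g=np.where(np.diff(yy)>.004)[0]
        print('x %.3f'%x0,[(float(round(q[0]*1e3,1)),float(round(q[-1]*1e3,1)),len(q)) for q in np.split(yy,g+1) if len(q)>2])
E
python3 - <<'E'
from prof import *
s=snap('wrist','w2.png');print(r.get_state()['tool_pos'],s['K'][0])
th,*o=np.load('/tmp/cal0.npy');prof(s,th,np.array(o),(.026,.050))
E
```

```text
clock: 2.55
tool_pos: [0.6426, 0.1465, 0.2257]
eef_rot: [0.197, 0.98, 0.001, -0.0]
contact_force: [0.5, 0.8, -0.2]
opening: 0.454
clock: 2.95
tool_pos: [0.687, 0.11, 0.2253]
eef_rot: [0.197, 0.98, 0.001, -0.001]
contact_force: [-0.6, 0.1, 0.2]
opening: 0.46
[0.68655064 0.11089173 0.22549787] [270.79303627   0.         257.26476166]
x -0.090 [(-6.9, 4.7, 25), (16.5, 27.2, 22)]
x -0.085 [(-8.1, 4.6, 58), (16.9, 28.9, 52)]
x -0.080 [(-10.2, 4.4, 66), (16.4, 30.9, 64)]
x -0.075 [(-13.4, 4.4, 78), (16.2, 32.4, 58)]
x -0.070 [(-14.7, 4.5, 72), (16.7, 34.2, 75)]
x -0.065 [(-16.3, 4.4, 96), (16.4, 36.1, 80)]
x -0.060 [(-20.0, 4.8, 86), (17.1, 37.7, 80)]
x -0.055 [(-21.9, 4.1, 112), (16.7, 39.4, 96)]
x -0.050 [(-23.5, 4.5, 98), (16.0, 41.3, 89)]
x -0.045 [(-26.3, 4.6, 131), (16.9, 43.2, 90), (102.6, 112.1, 25)]
x -0.040 [(-27.8, 4.5, 111), (16.5, 44.9, 119), (101.4, 112.1, 37)]
x -0.035 [(-30.0, 4.6, 117), (16.1, 46.7, 102), (101.3, 113.3, 54)]
x -0.030 [(-34.0, 4.2, 154), (16.7, 48.4, 106), (101.2, 113.3, 44)]
x -0.025 [(-35.0, 4.1, 133), (16.4, 50.3, 136), (78.6, 86.1, 12), (100.0, 114.5, 50)]
x -0.020 [(-35.5, 4.4, 141), (16.2, 120.6, 360), (247.5, 266.7, 36)]
x -0.015 [(-38.7, 4.4, 153), (16.8, 120.7, 335), (247.6, 268.0, 91)]
x -0.010 [(-41.2, 283.5, 976)]
x -0.005 [(-40.6, 284.1, 1070)]
x 0.000 [(-41.1, 290.2, 1057)]
x 0.005 [(-40.9, 283.9, 1033)]
x 0.010 [(-41.3, 284.0, 998)]
x 0.015 [(-35.4, 2.0, 120), (18.2, 120.9, 309), (146.5, 154.0, 5), (247.3, 267.5, 78)]
x 0.020 [(-34.4, 2.4, 102), (18.5, 120.9, 276), (247.5, 267.0, 50)]
x 0.025 [(-23.0, 1.9, 75), (18.2, 42.6, 61), (57.4, 119.6, 47)]
```

View pics/w2.png

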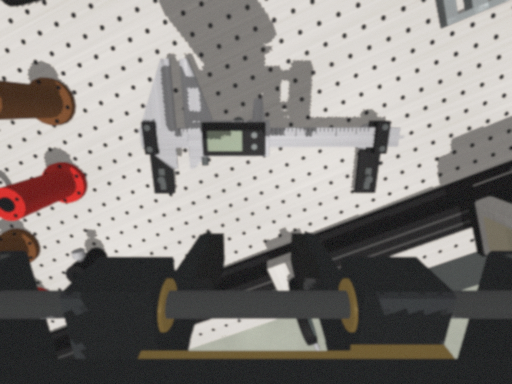

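The wrist view shows the jaws at (165–190, 60–130) and the lug at (257,110). Its depth agrees with the top view to about 1.5 mm. Next I go over the lug, straddle it and push it open.

```bash
python3 -m inch '[[-0.8,0.33,0,0,40],[-0.8,0.33,0,0,40],[-0.8,0.33,0,0,40],[-0.7,0.33,0,0,40],[0,0,0,0,40]]' 
python3 -m inch '[[0,0,-1,0,40],[0,0,-1,0,40],[0,0,-1,0,40],[0,0,-1,0,40],[0,0,0,0,40]]'
python3 -m inch '[[0,0,-1,0,40],[0,0,-1,0,40],[0,0,-0.5,0,40],[0,0,-0.44,0,40],[0,0,0,0,40]]'
```

```text
clock: 3.5
tool_pos: [0.6066, 0.1455, 0.2263]
eef_rot: [0.195, 0.981, 0.001, -0.001]
contact_force: [0.1, 1.0, -0.9]
opening: 0.454
clock: 4.0
tool_pos: [0.608, 0.1412, 0.1227]
eef_rot: [0.197, 0.98, -0.001, -0.003]
contact_force: [-0.1, 0.2, -0.2]
opening: 0.455
clock: 4.5
tool_pos: [0.6099, 0.1413, 0.0517]
eef_rot: [0.198, 0.98, -0.0, -0.0]
contact_force: [-0.4, 0.0, 0.4]
opening: 0.458
```

```bash
python3 -m inch '[[0.11,0.28,0,0,40],[0.11,0.28,0,0,40],[0.11,0.28,0,0,40],[0.11,0.28,0,0,40],[0.11,0.28,0,0,40]]' 
python3 -m inch '[[0.11,0.28,0,0,40],[0.11,0.28,0,0,40],[0.11,0.28,0,0,40],[0.11,0.28,0,0,40],[0.11,0.28,0,0,40]]'
python3 -m inch '[[0.11,0.27,0,0,40],[0.08,0.18,0,0,40],[0.05,0.1,0,0,40],[0,0,0,0,40],[0,0,0,0,40]]'
```

```text
clock: 5.0
tool_pos: [0.6243, 0.1773, 0.0526]
eef_rot: [0.198, 0.98, 0.0, 0.0]
contact_force: [-0.4, 0.4, 0.1]
opening: 0.458
clock: 5.5
tool_pos: [0.6379, 0.2118, 0.0522]
eef_rot: [0.198, 0.98, 0.0, -0.0]
contact_force: [-0.3, -0.8, -0.3]
opening: 0.454
clock: 6.0
tool_pos: [0.6436, 0.2245, 0.0522]
eef_rot: [0.198, 0.98, -0.0, -0.0]
contact_force: [-1.1, -0.4, -0.3]
opening: 0.456
```

```bash
python3 -m inch '[[-0.09,-0.22,0,0,40],[0,0,0.5,0,40],[0,0,1,0,40],[0,0,1,0,40],[0,0,1,0,40]]' 
python3 -m inch '[[0,0,1,0,40],[0,0,1,0,40],[0,0,1,0,40],[0.5,-0.8,0.2,0,60],[0.5,-0.8,0,0,80]]'
python3 -m inch '[[0.5,-0.8,0,0,80],[0.5,-0.8,0,0,80],[0.5,-0.8,0,0,80],[0,-0.8,0,0,80],[0,0,0,0,80]]'
python3 - <<'E'
from prof import *
s=snap('wrist');print(r.get_state()['tool_pos'])
th,*o=np.load('/tmp/cal0.npy');prof(s,th,np.array(o),(.026,.050))
E
```

```text
clock: 6.5
tool_pos: [0.6415, 0.219, 0.1417]
eef_rot: [0.198, 0.98, 0.0, 0.0]
contact_force: [-0.0, 0.6, -0.2]
opening: 0.453
clock: 7.0
tool_pos: [0.6673, 0.1799, 0.2229]
eef_rot: [0.197, 0.98, 0.001, 0.002]
contact_force: [0.8, -0.8, -0.2]
opening: 0.616
clock: 7.5
tool_pos: [0.704, 0.0941, 0.2202]
eef_rot: [0.201, 0.98, -0.002, 0.0]
contact_force: [-0.9, -0.3, 0.4]
opening: 0.908
[0.70352379 0.09737121 0.2202013 ]
x -0.090 [(-5.8, 4.6, 33), (16.6, 26.9, 30)]
x -0.085 [(-8.3, 4.5, 62), (17.0, 29.0, 57)]
x -0.080 [(-10.6, 4.7, 73), (16.7, 30.8, 65)]
x -0.075 [(-11.9, 4.4, 78), (16.5, 32.5, 70)]
x -0.070 [(-15.4, 4.5, 88), (16.8, 34.2, 79)]
x -0.065 [(-16.9, 4.7, 98), (16.5, 36.1, 84)]
x -0.060 [(-19.4, 4.6, 109), (16.8, 37.9, 82)]
x -0.055 [(-21.7, 4.2, 106), (16.6, 39.6, 101)]
x -0.050 [(-24.9, 4.4, 114), (16.5, 41.5, 108)]
x -0.045 [(-26.3, 4.4, 133), (16.6, 43.1, 98), (102.7, 111.9, 27)]
x -0.040 [(-28.2, 4.2, 132), (16.2, 44.8, 120), (101.5, 113.0, 44)]
x -0.035 [(-30.2, 4.5, 134), (16.9, 46.9, 116), (101.5, 113.1, 50)]
x -0.030 [(-33.3, 4.3, 155), (16.4, 48.5, 121), (100.3, 114.2, 57)]
x -0.025 [(-34.7, 4.2, 140), (15.9, 50.1, 133), (78.6, 85.9, 11), (100.2, 114.2, 53)]
x -0.020 [(-35.3, 4.2, 168), (16.5, 120.2, 338), (248.3, 267.5, 24)]
x -0.015 [(-38.8, 4.1, 158), (16.2, 120.2, 388), (247.3, 267.8, 103)]
x -0.010 [(-41.2, 267.4, 1042), (271.9, 283.1, 32)]
x -0.005 [(-41.1, 267.2, 1107), (271.4, 283.8, 44)]
x 0.000 [(-40.8, 290.0, 1163)]
x 0.005 [(-40.6, 290.2, 1126)]
x 0.010 [(-41.2, 283.6, 1092)]
x 0.015 [(-34.3, 2.0, 134), (18.2, 120.4, 343), (225.4, 267.3, 106)]
x 0.020 [(-34.5, 1.9, 115), (17.8, 120.4, 327), (247.4, 267.4, 65)]
x 0.025 [(-22.1, 1.9, 80), (18.6, 56.7, 85), (109.4, 120.4, 7)]
```

The slider has not moved: the moving face is still at about 16.5 and the lug at 107. So the finger missed the lug. I'll check the lug height and the fingertip geometry in the depth image.

```bash
python3 - <<'E'
from prof import *
th,*o=np.load('/tmp/cal0.npy');o=np.array(o)
s=load('wrist');P=cloud(s);C=tocal(th,o,P)
def pr(n,m): print(n,m.sum(),'x',C[m][:,0].min().round(4),C[m][:,0].max().round(4),'y',C[m][:,1].min().round(4),C[m][:,1].max().round(4),'z',np.nanpercentile(P[m][:,2],[5,50,95]).round(4))
pr('lug',(abs(C[...,1]-.107)<.012)&(C[...,0]<-.026)&(C[...,0]>-.06)&(P[...,2]>.015)&(P[...,2]<.08))
pr('jaw',(abs(C[...,1]-.025)<.008)&(abs(C[...,0]+.05)<.03)&(P[...,2]>.015)&(P[...,2]<.08))
t=R.from_quat(r.get_state()['eef_rot']).as_matrix();tp=r.get_state()['tool_pos']
T=(P-tp)@t
m=(abs(T[...,1])<.075)&(abs(T[...,0])<.1)&(T[...,2]>-.05)&(T[...,2]<.06)
for z0 in np.arange(-.05,.06,.005):
    k=T[m&(T[...,2]>=z0)&(T[...,2]<z0+.005)]
    if len(k): print('%.3f'%z0,len(k),'x',k[:,0].min().round(3),k[:,0].max().round(3),'y',k[:,1].min().round(3),k[:,1].max().round(3), 'inner|y|',abs(k[:,1]).min().round(3))
s=snap('top','top2.png');prof(s,th,o,(.026,.05))
E
```

```text
lug 166 x -0.0426 -0.0264 y 0.1003 0.1131 z [0.0427 0.0442 0.0457]
jaw 770 x -0.0796 -0.02 y 0.017 0.033 z [0.0372 0.0385 0.0397]
-0.050 497 x -0.009 0.009 y -0.058 0.054 inner|y| 0.039
-0.045 546 x -0.012 0.009 y -0.057 0.053 inner|y| 0.039
-0.040 580 x -0.012 0.009 y -0.057 0.053 inner|y| 0.038
-0.035 551 x -0.012 0.009 y -0.057 0.053 inner|y| 0.038
-0.030 404 x -0.012 0.009 y -0.056 0.052 inner|y| 0.038
-0.025 365 x -0.012 0.009 y -0.056 0.052 inner|y| 0.038
-0.020 310 x -0.012 0.009 y -0.055 0.051 inner|y| 0.038
-0.015 155 x -0.012 0.008 y -0.052 0.048 inner|y| 0.038
x -0.020 [(246.6, 264.4, 15)]
x -0.015 [(180.1, 199.1, 7), (227.2, 235.3, 4), (246.7, 253.3, 9), (258.3, 267.3, 5)]
x -0.010 [(171.8, 266.4, 51), (270.9, 280.2, 6)]
x -0.005 [(173.0, 264.5, 55), (270.4, 282.1, 7)]
x 0.000 [(179.0, 192.5, 9), (196.7, 284.6, 47)]
x 0.005 [(180.9, 265.7, 48), (271.6, 283.3, 8)]
x 0.010 [(217.4, 222.7, 3), (229.9, 240.1, 4), (244.3, 258.3, 10), (262.4, 268.8, 4)]
x 0.015 [(246.2, 265.7, 13)]
```

View pics/top2.png

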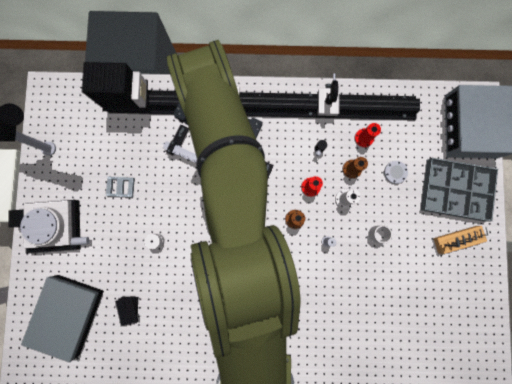

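```bash
python3 - <<'E'
from prof import *
s=snap('wrist','w3.png')
st=r.get_state();t=R.from_quat(st['eef_rot']).as_matrix();tp=st['tool_pos'];print(tp,s['position'],att(s).round(3).tolist())
P=cloud(s);T=(P-tp)@t
for u in (150,165,175,345,355):
    print(u,[(v,float(s['range_z'][v,u].round(3)),T[v,u].round(3).tolist()) for v in range(215,275,8)])
# project ideal tip points
K=s['K']
for q in [(0,.039,.019),(0,-.039,.019),(0,.039,-.012)]:
    w=tp+t@np.array(q);c=att(s).T@(w-s['position']);print(q,K[0,0]*c[0]/-c[2]+K[0,2],K[1,1]*-c[1]/-c[2]+K[1,2])
c=cv2.cvtColor(s['pixels'],cv2.COLOR_RGB2BGR)
cv2.imwrite('pics/w3.png',cv2.resize(c[40:384,100:420],None,fx=1.7,fy=1.7))
E
```

```text
[0.70309684 0.10110411 0.22015865] [0.63186509 0.13043599 0.37869583] [[0.389, -0.878, -0.279], [0.921, 0.371, 0.117], [0.001, -0.302, 0.953]]
150 [(215, 0.40700000524520874, [-0.074, -0.162, 0.221]), (223, 0.41200000047683716, [-0.087, -0.164, 0.221]), (231, 0.41499999165534973, [-0.1, -0.165, 0.221]), (239, 0.4180000126361847, [-0.113, -0.167, 0.22]), (247, 0.42399999499320984, [-0.128, -0.169, 0.221]), (255, 0.1340000033378601, [0.009, -0.053, -0.04]), (263, 0.125, [0.01, -0.05, -0.049]), (271, 0.11900000274181366, [0.01, -0.048, -0.055])]
165 [(215, 0.40700000524520874, [-0.074, -0.139, 0.22]), (223, 0.41100001335144043, [-0.087, -0.141, 0.221]), (231, 0.41499999165534973, [-0.101, -0.142, 0.221]), (239, 0.14900000393390656, [0.009, -0.051, -0.023]), (247, 0.1420000046491623, [0.009, -0.049, -0.032]), (255, 0.13600000739097595, [0.008, -0.047, -0.038]), (263, 0.12800000607967377, [0.008, -0.044, -0.046]), (271, 0.12200000137090683, [0.008, -0.042, -0.053])]
175 [(215, 0.40799999237060547, [-0.074, -0.125, 0.221]), (223, 0.41100001335144043, [-0.087, -0.126, 0.221]), (231, 0.15899
[... 601 characters left out ...]
3, -0.039]), (263, 0.1289999932050705, [0.007, 0.041, -0.046]), (271, 0.12700000405311584, [0.005, 0.041, -0.048])]
355 [(215, 0.39399999380111694, [-0.07, 0.141, 0.208]), (223, 0.39899998903274536, [-0.083, 0.143, 0.209]), (231, 0.382999986410141, [-0.087, 0.138, 0.192]), (239, 0.37700000405311584, [-0.095, 0.135, 0.182]), (247, 0.14000000059604645, [0.009, 0.05, -0.033]), (255, 0.13600000739097595, [0.008, 0.048, -0.038]), (263, 0.1289999932050705, [0.008, 0.046, -0.046]), (271, 0.12200000137090683, [0.008, 0.044, -0.052])]
(0, 0.039, 0.019) 312.9044599042163 223.09741380507347
(0, -0.039, 0.019) 203.18835884937425 223.27598786248512
(0, 0.039, -0.012) 322.96492972664583 243.74351224800134
```

View pics/w3.png

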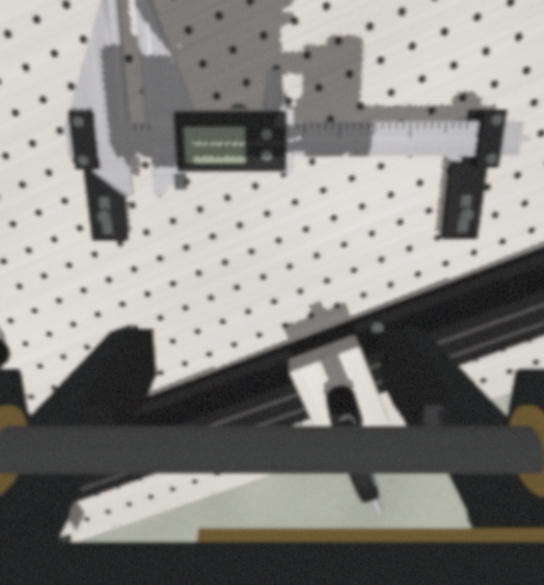

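Both the depth data and pixel triangulation put the fingertips about 12 mm behind tool_pos, not 19 mm ahead as declared. That explains why the fingers passed over the lug. I'll go back lower, to TCP z≈0.026, which clears everything under either assumption.

```bash
python3 -m inch '[[-0.8,0.34,0,0,60],[-0.8,0.34,0,0,40],[-0.8,0.34,0,0,40],[-0.8,0.34,0,0,40],[-0.57,0.34,0,0,40]]' 
python3 -m inch '[[0,0,-0.5,0,40],[0,0,-1,0,40],[0,0,-1,0,40],[0,0,-1,0,40],[0,0,0,0,40]]'
python3 -m inch '[[0,0,0,0,40],[0,0,0,0,40]]'; python3 -c "
from plant import r; print(r.tips_ahead)"
```

```text
clock: 8.15
tool_pos: [0.6074, 0.1447, 0.2201]
eef_rot: [0.196, 0.981, 0.001, -0.001]
contact_force: [0.4, 0.2, -0.7]
opening: 0.474
clock: 8.65
tool_pos: [0.6073, 0.1415, 0.1283]
eef_rot: [0.198, 0.98, -0.002, -0.003]
contact_force: [-0.5, -0.0, -1.0]
opening: 0.46
clock: 8.85
tool_pos: [0.6107, 0.1425, 0.1333]
eef_rot: [0.198, 0.98, 0.001, 0.001]
contact_force: [0.9, 0.1, -0.1]
opening: 0.455
0.019
```

```bash
python3 -m inch '[[-0.06,0.05,-1,0,40],[0,0,-1,0,40],[0,0,-1,0,40],[0,0,-0.6,0,40],[0,0,-0.3,0,40]]' 
python3 -m inch '[[0,0,-0.3,0,40],[0,0,0,0,40],[0,0,0,0,40]]'
python3 -m inch '[[0.11,0.27,0,0,40],[0.11,0.27,0,0,40],[0.06,0.13,0,0,40],[0.06,0.13,0,0,40],[0.06,0.13,0,0,40]]'
```

```text
clock: 9.35
tool_pos: [0.6083, 0.1433, 0.0343]
eef_rot: [0.198, 0.98, 0.0, -0.0]
contact_force: [0.8, 0.2, -0.6]
opening: 0.453
clock: 9.65
tool_pos: [0.6088, 0.1434, 0.028]
eef_rot: [0.198, 0.98, 0.0, 0.001]
contact_force: [0.6, -0.7, 1.2]
opening: 0.452
clock: 10.15
tool_pos: [0.6179, 0.1659, 0.0272]
eef_rot: [0.198, 0.98, -0.001, -0.0]
contact_force: [-0.6, -1.8, 1.5]
opening: 0.452
```

```bash
cat > op.py <<'E'
from h import *
def faces(cam='wrist',x0=-.085,x1=-.02,zr=(.030,.043)):
    s=snap(cam);th,*o=np.load('/tmp/cal0.npy');P=cloud(s).reshape(-1,3);C=tocal(th,np.array(o),P)
    m=(P[:,2]>zr[0])&(P[:,2]<zr[1])&(C[:,1]>-.05)&(C[:,1]<.25)
    for a in np.arange(x0,x1,.013):
        yy=np.sort(C[m&(C[:,0]>a)&(C[:,0]<a+.013),1]);g=np.where(np.diff(yy)>.005)[0]
        print('x %.3f'%a,[(float(round(q[0]*1e3,1)),float(round(q[-1]*1e3,1)),len(q)) for q in np.split(yy,g+1) if len(q)>4])
    return s
E
python3 -c "
from op import *
faces()
print(r.get_state()['contact_force'],r.get_state()['tool_pos'])"
```

```text
x -0.085 [(-11.9, 5.6, 751), (24.8, 41.6, 692)]
x -0.072 [(-17.8, 5.3, 910), (24.7, 45.7, 811)]
x -0.059 [(-23.2, 5.5, 1016), (24.8, 50.4, 910), (101.2, 111.1, 46), (151.5, 161.9, 21)]
x -0.046 [(-26.9, 5.1, 1003), (24.6, 54.8, 992), (105.5, 122.3, 218), (151.1, 158.9, 45)]
x -0.033 [(-10.8, 5.3, 544), (24.4, 56.6, 307), (109.4, 123.6, 73)]
[-0.42559445 -2.95340539  0.94867165] [0.61833898 0.16691873 0.02724761]
```

The slider moves now, with about 3 N on the lug and the gap at 19.5 mm. I'll keep pushing.

```bash
python3 -m inch '[[0.11,0.27,0,0,40],[0.11,0.27,0,0,40],[0.11,0.27,0,0,40],[0.11,0.27,0,0,40],[0.11,0.27,0,0,40]]' 
python3 -m inch '[[0.11,0.27,0,0,40],[0.11,0.27,0,0,40],[0.11,0.27,0,0,40],[0.06,0.14,0,0,40],[0.04,0.08,0,0,40]]' 
python3 -m inch '[[0,0,0,0,40],[-0.08,-0.18,0,0,40],[0,0,0,0,40]]' 
python3 -c "
from op import *
faces()
print(r.get_state()['contact_force'],r.get_state()['tool_pos'])"
```

```text
clock: 10.7
tool_pos: [0.6325, 0.2007, 0.0271]
eef_rot: [0.198, 0.98, 0.0, 0.0]
contact_force: [-0.1, -2.9, 0.3]
opening: 0.451
clock: 11.2
tool_pos: [0.6427, 0.2268, 0.0273]
eef_rot: [0.198, 0.98, 0.0, -0.0]
contact_force: [-0.3, -3.3, 0.2]
opening: 0.452
clock: 11.5
tool_pos: [0.6402, 0.2215, 0.0274]
eef_rot: [0.198, 0.98, 0.0, -0.0]
contact_force: [-0.1, 0.4, -0.2]
opening: 0.456
x -0.085 [(90.7, 107.0, 677)]
x -0.072 [(90.5, 111.4, 789)]
x -0.059 [(90.8, 116.2, 905), (160.0, 171.0, 44), (211.5, 222.3, 39)]
x -0.046 [(90.7, 121.1, 984), (170.9, 171.2, 16), (176.4, 188.2, 202), (210.9, 218.8, 21)]
x -0.033 [(90.9, 122.7, 197), (170.9, 177.4, 16), (186.5, 189.4, 47)]
[ 0.20116159  0.03014571 -0.85904588] [0.64036238 0.22166592 0.02738871]
```

The opening is about 85 mm. Now I lift and travel to the adapter.

```bash
python3 -m inch '[[0,0,0.5,0,40],[0,0,1,0,40],[0,0,1,0,40],[0,0,1,0,40],[0,0,1,0,40]]' 
python3 -m inch '[[0,0,1,0,40],[0,0,1,0,50],[0,0,0.5,0,60],[-0.15,-0.96,0,0,70],[-0.15,-0.96,0,0,80]]' 
python3 -m inch '[[-0.15,-0.96,0,0,80],[-0.15,-0.96,0,0,80],[-0.15,-0.96,0,0,80],[-0.15,-0.96,0,0,80],[-0.15,-0.96,0,0,80]]' 
python3 -m inch '[[-0.15,-0.96,0,0,80],[-0.15,-0.96,0,0,80],[-0.15,-0.96,0,0,80],[-0.15,-0.96,0,0,80],[-0.15,-0.96,0,0,80]]' 
python3 -m inch '[[-0.15,-0.96,0,0,80],[-0.15,-0.96,0,0,80],[-0.15,-0.96,0,0,80],[-0.15,-0.96,0,0,80],[-0.15,-0.96,0,0,80]]' 
python3 -m inch '[[-0.2,-0.96,0,0,80],[-0.2,-0.96,0,0,80],[0,-0.1,0,0,80],[0,0,0,0,80],[0,0,0,0,80]]' 
cat > ad.py <<'E'
from op import *
def adapter(c0=(.5617,-.259),zt=(.093,.108),cam='wrist'):
    s=snap(cam,'wa.png');P=cloud(s);st=r.get_state();T=P.reshape(-1,3)
    m=(T[:,2]>zt[0])&(T[:,2]<zt[1])&(np.hypot(T[:,0]-c0[0],T[:,1]-c0[1])<.06)
    k=T[m];(cx,cy),rad=cv2.minEnclosingCircle(np.float32(k[:,:2]))
    print('adapter c',cx,cy,'r',rad,'z',np.median(k[:,2]),'n',m.sum(),'TCP',st['tool_pos'],'in25:',(cx-st['tool_pos'][0])/.025,(cy-st['tool_pos'][1])/.025)
    return s
E
python3 -c "
from ad import *
adapter()"
```

```text
clock: 12.05
tool_pos: [0.6408, 0.222, 0.1419]
eef_rot: [0.198, 0.98, 0.001, 0.0]
contact_force: [0.1, 0.4, -0.1]
opening: 0.453
clock: 12.55
tool_pos: [0.633, 0.1742, 0.203]
eef_rot: [0.197, 0.98, 0.001, 0.0]
contact_force: [0.9, -0.7, 0.4]
opening: 0.794
clock: 13.05
tool_pos: [0.614, 0.0527, 0.2023]
eef_rot: [0.198, 0.98, 0.0, -0.0]
contact_force: [0.4, -0.5, -0.4]
opening: 0.908
clock: 13.55
tool_pos: [0.5953, -0.0673, 0.2023]
eef_rot: [0.198, 0.98, 0.0, -0.0]
contact_force: [-0.4, -0.4, 0.1]
opening: 0.908
clock: 14.05
tool_pos: [0.5766, -0.1873, 0.2023]
eef_rot: [0.198, 0.98, 0.0, -0.0]
contact_force: [0.3, -0.7, 0.2]
opening: 0.907
clock: 14.55
tool_pos: [0.5675, -0.2348, 0.2023]
eef_rot: [0.197, 0.98, 0.001, 0.0]
contact_force: [-0.7, -0.7, 0.3]
opening: 0.906
adapter c 0.5650783777236938 -0.26027217507362366 r 0.020011331886053085 z 0.09945736575604838 n 1166 TCP [ 0.56755828 -0.23468038  0.20233154] in25: -0.09919628691415383 -1.0236719198457078
```

View pics/wa.png

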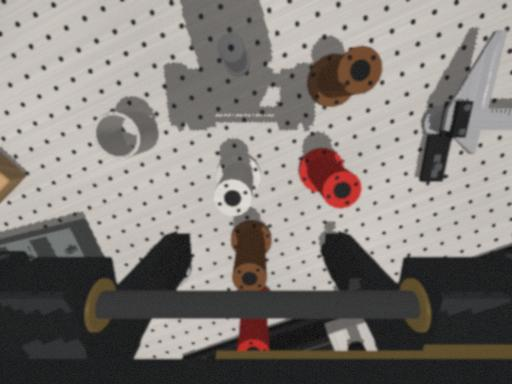

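```bash
python3 - <<'E'
from h import *
s=load('wrist');P=cloud(s);st=r.get_state();t=R.from_quat(st['eef_rot']).as_matrix();T=(P-st['tool_pos'])@t
for u in (30,70,130,180,257,330,450):
    print(u,[(v,T[v,u].round(3).tolist()) for v in (235,262,285,300,325,345,354,370)])
E
```

```text
30 [(235, [-0.086, -0.311, 0.179]), (262, [0.033, -0.069, -0.085]), (285, [0.033, -0.06, -0.097]), (300, [0.031, -0.058, -0.1]), (325, [0.024, -0.059, -0.101]), (345, [0.017, -0.061, -0.101]), (354, [0.013, -0.063, -0.1]), (370, [0.023, -0.05, -0.113])]
70 [(235, [-0.095, -0.271, 0.198]), (262, [0.033, -0.058, -0.085]), (285, [0.033, -0.05, -0.096]), (300, [0.031, -0.048, -0.1]), (325, [0.023, -0.049, -0.101]), (345, [0.017, -0.051, -0.1]), (354, [0.014, -0.051, -0.101]), (370, [0.021, -0.042, -0.112])]
130 [(235, [-0.098, -0.186, 0.202]), (262, [-0.142, -0.192, 0.202]), (285, [0.01, -0.051, -0.065]), (300, [0.025, -0.036, -0.093]), (325, [0.001, -0.047, -0.077]), (345, [-0.006, -0.047, -0.079]), (354, [-0.008, -0.047, -0.081]), (370, [0.022, -0.028, -0.113])]
180 [(235, [0.008, -0.045, -0.015]), (262, [0.002, -0.04, -0.034]), (285, [-0.174, -0.116, 0.189]), (300, [0.025, -0.022, -0.093]), (325, [-0.263, -0.128, 0.204]), (345, [-0.304, -0.131, 0.203]), (354, [-0.323, -0.133, 0.203]), (370, [0.022, -0.017, -0.112])]
257 [(235, [-0.085, 0.0, 0.176]), (262, [-0.085, 0.0, 0.107]), (285, [-0.112, 0.0, 0.103]), (300, [0.024, 0.0, -0.092]), (325, [-0.19, 0.0, 0.127]), (345, [-0.198, 0.0, 0.103]), (354, [0.017, 0.0, -0.104]), (370, [0.021, 0.0, -0.112])]
330 [(235, [0.008, 0.043, -0.016]), (262, [-0.002, 0.041, -0.028]), (285, [-0.184, 0.114, 0.203]), (300, [0.025, 0.022, -0.092]), (325, [-0.226, 0.108, 0.165]), (345, [-0.265, 0.111, 0.166]), (354, [0.016, 0.02, -0.103]), (370, [0.022, 0.017, -0.112])]
450 [(235, [-0.099, 0.284, 0.203]), (262, [0.033, 0.06, -0.085]), (285, [0.033, 0.052, -0.096]), (300, [0.031, 0.05, -0.1]), (325, [0.023, 0.052, -0.1]), (345, [0.017, 0.052, -0.101]), (354, [0.018, 0.05, -0.104]), (370, [0.023, 0.043, -0.113])]
```

The gripper body also sits 31 mm further back, at tool z≈−0.075 instead of −0.045. The reported TCP is therefore about 31 mm beyond the true grasp point. I'll descend to TCP z≈0.044, which puts the tips at about 0.056.

```bash
python3 -m inch '[[-0.14,-0.6,0,0,80],[0,-0.4,0,0,80],[0,0,-1,0,80],[0,0,-1,0,80],[0,0,-1,0,80]]' 
python3 -m inch '[[0,0,-1,0,80],[0,0,-1,0,80],[0,0,-0.8,0,80],[0,0,-0.5,0,80],[0,0,0,0,80]]'
python3 -m inch '[[0,0,0,0,50],[0,0,0,0,42],[0,0,0,0,36],[0,0,0,0,34],[0,0,0,0,34]]' 25
python3 -m inch '[[0,0,0,0,30],[0,0,0,0,30],[0,0,0,0,30]]' 25
```

```text
clock: 15.1
tool_pos: [0.5634, -0.2635, 0.1265]
eef_rot: [0.199, 0.98, -0.0, 0.0]
contact_force: [0.6, -0.7, -0.7]
opening: 0.905
clock: 15.6
tool_pos: [0.5622, -0.2624, 0.0431]
eef_rot: [0.198, 0.98, 0.0, -0.001]
contact_force: [0.1, 0.5, 0.1]
opening: 0.906
clock: 16.1
tool_pos: [0.5636, -0.2621, 0.0452]
eef_rot: [0.198, 0.98, -0.0, 0.0]
contact_force: [0.5, 2.4, 1.6]
opening: 0.477
clock: 16.4
tool_pos: [0.5639, -0.2616, 0.0451]
eef_rot: [0.198, 0.98, 0.0, 0.0]
contact_force: [0.6, 1.5, 3.4]
opening: 0.448
```

```bash
python3 -m inch '[[0,0,0.4,0,30],[0,0,0.8,0,30],[0,0,1,0,30],[0,0,1,0,30],[0,0,1,0,30]]' 25
python3 -m inch '[[0,0,1,0,30],[0,0,1,0,30],[0,0,0.5,0,30],[0,0,0.3,0,30],[0,0.4,0,0,30]]'
python3 -m inch '[[0.02,0.8,0,0,30],[0.02,0.8,0,0,30],[0.02,0.8,0,0,30],[0.02,0.8,0,0,30],[0.02,0.8,0,0,30]]'
python3 -m inch '[[0.02,0.8,0,0,30],[0.02,0.8,0,0,30],[0.02,0.8,0,0,30],[0.02,0.8,0,0,30],[0.02,0.8,0,0,30]]'
python3 -m inch '[[0.02,0.8,0,0,30],[0.02,0.8,0,0,30],[0.02,0.8,0,0,30],[0.02,0.8,0,0,30],[0.02,0.8,0,0,30]]'
python3 -m inch '[[0.02,0.8,0,0,30],[0.02,0.8,0,0,30],[0,0.25,0,0,30],[0,0,0,0,30],[0,0,0,0,30]]'
python3 -c "
from ad import *
s=faces(x0=-.1);st=r.get_state();print(st['tool_pos'],st['opening'],st['contact_force'])
cv2.imwrite('pics/w5.png',cv2.cvtColor(s['pixels'],cv2.COLOR_RGB2BGR))"
```

```text
clock: 16.9
tool_pos: [0.5622, -0.2623, 0.1503]
eef_rot: [0.198, 0.98, -0.0, -0.001]
contact_force: [-0.7, -0.6, -3.3]
opening: 0.446
clock: 17.4
tool_pos: [0.5629, -0.2539, 0.2198]
eef_rot: [0.2, 0.98, -0.001, 0.0]
contact_force: [-0.1, -0.1, -4.3]
opening: 0.451
clock: 17.9
tool_pos: [0.5647, -0.1501, 0.2181]
eef_rot: [0.198, 0.98, 0.0, -0.002]
contact_force: [-0.0, -0.3, -4.4]
opening: 0.446
clock: 18.4
tool_pos: [0.567, -0.0503, 0.2182]
eef_rot: [0.198, 0.98, -0.0, -0.002]
contact_force: [-0.1, 0.5, -4.6]
opening: 0.445
clock: 18.9
tool_pos: [0.5694, 0.0495, 0.2182]
eef_rot: [0.198, 0.98, -0.0, -0.002]
contact_force: [0.3, -0.4, -3.7]
opening: 0.448
clock: 19.4
tool_pos: [0.5714, 0.0929, 0.2191]
eef_rot: [0.198, 0.98, -0.001, -0.001]
contact_force: [0.3, -0.1, -4.0]
opening: 0.447
x -0.100 [(-5.3, 4.1, 11), (91.4, 101.2, 9)]
x -0.087 [(-11.2, 4.4, 116), (91.4, 105.6, 103)]
x -0.074 [(-17.1, 4.3, 156), (91.3, 110.1, 144)]
x -0.061 [(-21.8, 4.2, 197), (91.1, 114.2, 174)]
x -0.048 [(-28.2, 4.1, 237), (91.2, 119.0, 207), (176.0, 187.3, 45)]
x -0.035 [(-34.1, 4.1, 251), (91.1, 123.7, 233), (174.9, 178.4, 45)]
x -0.022 [(-41.0, -0.0, 201), (91.2, 196.0, 427), (247.4, 249.8, 13)]
[0.57162476 0.09240838 0.21923285] 0.4469471038830708 [ 0.3218138  -0.66562795 -3.38020913]
```

View pics/w5.png

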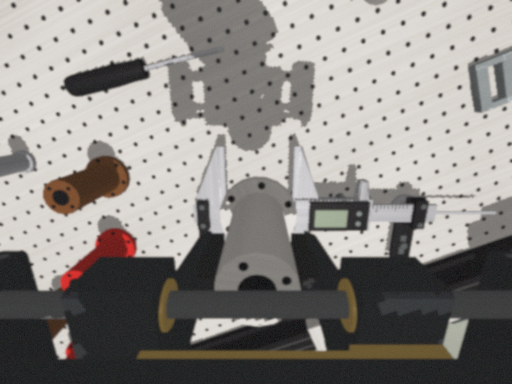

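The picture shows the adapter upright in the gripper, its flange at (258,190) hanging between the open jaws at (218,170) and (297,170). I'll lower it to about 5 mm above the board, shift it toward the fixed jaw and set it down.

```bash
python3 -m inch '[[0.04,0.09,-0.5,0,30],[0,0,-0.8,0,30],[0,0,-0.8,0,30],[0,0,-0.8,0,30],[0,0,-0.8,0,30]]'
python3 -m inch '[[0,0,-0.8,0,30],[0,0,-0.8,0,30],[0,0,-0.8,0,30],[0,0,-0.4,0,30],[0,0,-0.2,0,30]]'
python3 -m inch '[[0,0,0,0,30],[0,0,0,0,30],[-0.07,-0.18,0,0,30],[-0.07,-0.18,0,0,30],[0,0,0,0,30]]'
python3 -c "
from ad import *
s=faces(x0=-.1);st=r.get_state();th,*o=np.load('/tmp/cal0.npy');print(st['tool_pos'],st['opening'],st['contact_force'],tocal(th,np.array(o),st['tool_pos']))"
```

```text
clock: 19.95
tool_pos: [0.5728, 0.0956, 0.1257]
eef_rot: [0.199, 0.98, -0.0, -0.0]
contact_force: [0.0, -0.5, -4.4]
opening: 0.444
clock: 20.45
tool_pos: [0.5723, 0.0959, 0.0509]
eef_rot: [0.198, 0.98, -0.0, -0.001]
contact_force: [-0.8, 0.1, -3.1]
opening: 0.446
clock: 20.95
tool_pos: [0.5692, 0.0858, 0.0526]
eef_rot: [0.199, 0.98, -0.001, 0.0]
contact_force: [-0.0, -0.4, -4.0]
opening: 0.449
x -0.100 [(-5.8, 4.4, 45), (91.1, 101.4, 34)]
x -0.087 [(-11.9, 4.4, 407), (90.9, 105.6, 405)]
x -0.074 [(-17.1, 4.3, 528), (21.4, 56.2, 285), (90.8, 110.1, 500)]
x -0.061 [(-22.4, 4.4, 630), (20.1, 21.2, 7), (56.4, 56.9, 5), (90.7, 114.9, 588)]
x -0.048 [(-28.4, -1.8, 477), (90.8, 119.4, 658), (174.8, 187.9, 283)]
x -0.035 [(-31.0, -10.6, 228), (90.8, 121.5, 415), (173.2, 189.8, 241)]
x -0.022 [(-21.8, -19.5, 8), (96.4, 98.2, 13), (160.7, 203.7, 332)]
[0.56940232 0.08650542 0.05260601] 0.44777227784016566 [-0.04990039 -0.64818677 -3.20234144] [-0.05267061  0.038514  ]
```

```bash
python3 -m inch '[[-0.08,-0.19,0,0,30],[-0.08,-0.19,0,0,30],[0,0,0,0,30],[0,0,-0.1,0,30],[0,0,-0.1,0,30]]'
python3 -m inch '[[0,0,-0.08,0,30],[0,0,0,0,30],[0,0,0,0,30]]'
python3 -c "
from ad import *
s=faces(x0=-.1);st=r.get_state();th,*o=np.load('/tmp/cal0.npy');print(st['tool_pos'],st['opening'],st['contact_force'],tocal(th,np.array(o),st['tool_pos']))"
```

```text
clock: 21.5
tool_pos: [0.5656, 0.0783, 0.0471]
eef_rot: [0.198, 0.98, 0.0, 0.0]
contact_force: [0.4, -0.2, -3.8]
opening: 0.445
clock: 21.8
tool_pos: [0.5654, 0.0783, 0.0452]
eef_rot: [0.198, 0.98, 0.0, -0.0]
contact_force: [-0.0, -0.3, -2.4]
opening: 0.444
x -0.100 [(-5.8, 4.2, 54), (91.3, 101.3, 45)]
x -0.087 [(-11.3, 4.3, 431), (90.8, 105.7, 449)]
x -0.074 [(-17.1, 4.3, 558), (13.1, 48.1, 329), (90.7, 110.4, 543)]
x -0.061 [(-22.9, 4.2, 547), (11.8, 12.7, 7), (48.3, 48.7, 5), (90.8, 114.9, 639)]
x -0.048 [(-28.9, -11.3, 276), (90.6, 119.0, 710), (174.9, 188.3, 317)]
x -0.035 [(-28.4, -20.4, 84), (90.8, 119.8, 86), (154.6, 157.7, 7), (173.7, 178.5, 283)]
x -0.022 [(152.7, 184.1, 479)]
[0.56545887 0.07821655 0.04518133] 0.44780123967399305 [-0.15511972 -1.08869851 -3.24778476] [-0.05316662  0.02934829]
```

```bash
python3 -m inch '[[0,0,-0.03,0,30],[0,0,-0.03,0,30],[0,0,0,0,30],[0,0,0,0,30]]'
python3 -m inch '[[0,0,0,0,42],[0,0,0,0,46],[0,0,0,0,55],[0,0,0,0,65],[0,0,0,0,72]]'
python3 -m inch '[[0,0,0,0,72],[0,0,0.4,0,72],[0,0,0.8,0,72],[0,0,1,0,72],[0,0,1,0,72]]'
python3 -m inch '[[0,0,1,0,72],[0,0,1,0,72],[0,0,1,0,72],[0,0,0,0,72],[0,0,0,0,72]]'
python3 -c "
from ad import *
adapter(c0=(.5655,.0783));s=faces(x0=-.1)
P=cloud(s);k=P.reshape(-1,3);k=k[(k[:,2]>.09)&(k[:,2]<.108)&(np.hypot(k[:,0]-.5655,k[:,1]-.0783)<.05)]
(cx,cy),rd=cv2.minEnclosingCircle(np.float32(k[:,:2]));th,*o=np.load('/tmp/cal0.npy');print(tocal(th,np.array(o),np.array([cx,cy])),rd,np.percentile(k[:,2],[2,98]))"
```

```text
clock: 22.25
tool_pos: [0.5656, 0.0784, 0.045]
eef_rot: [0.198, 0.98, 0.0, 0.0]
contact_force: [-2.4, 0.3, 8.7]
opening: 0.452
clock: 22.75
tool_pos: [0.5655, 0.0779, 0.0436]
eef_rot: [0.198, 0.98, 0.0, -0.0]
contact_force: [-0.7, 0.3, 1.2]
opening: 0.767
clock: 23.25
tool_pos: [0.5653, 0.078, 0.1251]
eef_rot: [0.198, 0.98, 0.0, -0.0]
contact_force: [0.1, -0.5, -0.1]
opening: 0.82
clock: 23.75
tool_pos: [0.5655, 0.0779, 0.1994]
eef_rot: [0.198, 0.98, 0.0, 0.001]
contact_force: [0.7, -0.5, 0.0]
opening: 0.816
adapter c 0.5665324926376343 0.07920574396848679 r 0.019971458241343498 z 0.09948240935849462 n 1213 TCP [0.56490014 0.07774159 0.19850819] in25: 0.06529414255428634 0.05856596358332078
x -0.100 [(-5.7, 3.5, 17), (92.0, 101.1, 9)]
x -0.087 [(-11.1, 4.3, 133), (91.3, 105.0, 126)]
x -0.074 [(-16.6, 4.2, 176), (13.4, 48.4, 55), (91.3, 110.7, 166)]
x -0.061 [(-22.1, 3.9, 206), (91.2, 113.9, 192)]
x -0.048 [(-28.9, 4.1, 256), (91.0, 119.5, 237), (175.8, 187.7, 59)]
x -0.035 [(-33.4, 4.1, 297), (91.1, 123.1, 260), (174.4, 188.9, 66)]
x -0.022 [(-39.4, 195.6, 861), (247.0, 249.8, 18)]
[-0.05260691  0.03049937] 0.020224114879965782 [0.09369855 0.10090199]
```

The adapter stands upright at caliper (−52.6, about 26), with roughly 6 mm to the fixed face. Next I shut the fingers, go to the +y side of the lug and push it shut gently.

```bash
python3 -m inch '[[0.43,0.82,0,0,40],[0.43,0.82,0,0,10],[0.43,0.82,0,0,0],[0.43,0.82,0,0,0],[0.43,0.82,0,0,0]]'
python3 -m inch '[[0.43,0.82,0,0,0],[0.43,0.82,0,0,0],[0.43,0.82,0,0,0],[0,0,0,0,0],[0,0,0,0,0]]'
python3 -m inch '[[0,0,-0.6,0,0],[0,0,-1,0,0],[0,0,-1,0,0],[0,0,-1,0,0],[0,0,-1,0,0]]'
python3 -c "
from h import *
st=r.get_state();th,*o=np.load('/tmp/cal0.npy');print(st['tool_pos'],st['opening'],tocal(th,np.array(o),st['tool_pos']))"
```

```text
clock: 24.35
tool_pos: [0.6187, 0.181, 0.1972]
eef_rot: [0.198, 0.98, -0.001, -0.001]
contact_force: [0.3, 0.1, 0.5]
opening: 0.385
clock: 24.85
tool_pos: [0.6504, 0.2415, 0.1972]
eef_rot: [0.198, 0.98, -0.001, -0.001]
contact_force: [-0.5, -0.6, -0.3]
opening: 0.007
clock: 25.35
tool_pos: [0.6506, 0.2397, 0.0817]
eef_rot: [0.199, 0.98, -0.001, -0.001]
contact_force: [-0.7, 0.2, -0.0]
opening: 0.004
[0.65059726 0.23970712 0.08171062] 0.0039963060360465805 [-0.03581802  0.21108099]
```

```bash
python3 -m inch '[[0,0,-1,0,0],[0,0,-0.7,0,0],[0,0,-0.5,0,0],[0,0,0,0,0],[0,0,0,0,0]]'
python3 -m inch '[[-0.06,-0.15,0,0,0],[-0.06,-0.15,0,0,0],[-0.06,-0.15,0,0,0],[-0.06,-0.15,0,0,0],[-0.06,-0.15,0,0,0]]'
python3 -m inch '[[-0.08,-0.19,0,0,0],[-0.08,-0.19,0,0,0],[-0.08,-0.19,0,0,0],[-0.08,-0.19,0,0,0],[0,0,0,0,0]]'
python3 -c "
from op import *
faces()
st=r.get_state();th,*o=np.load('/tmp/cal0.npy');print(st['tool_pos'],st['contact_force'],tocal(th,np.array(o),st['tool_pos']))"
```

```text
clock: 25.85
tool_pos: [0.6519, 0.242, 0.0292]
eef_rot: [0.198, 0.98, 0.0, 0.0]
contact_force: [0.5, 0.4, -0.8]
opening: 0.006
clock: 26.35
tool_pos: [0.6447, 0.2244, 0.0294]
eef_rot: [0.198, 0.98, 0.002, 0.001]
contact_force: [1.4, 2.4, 0.3]
opening: 0.007
clock: 26.85
tool_pos: [0.6357, 0.2028, 0.029]
eef_rot: [0.199, 0.98, -0.001, -0.0]
contact_force: [0.8, -0.1, 4.1]
opening: 0.004
x -0.085 [(28.9, 34.6, 36), (63.6, 80.0, 682)]
x -0.072 [(23.2, 50.6, 593), (63.7, 84.5, 798)]
x -0.059 [(48.1, 51.5, 345), (63.1, 89.4, 906)]
x -0.046 [(38.4, 49.9, 147), (63.3, 94.1, 988), (148.9, 180.7, 199)]
x -0.033 [(63.1, 98.2, 1054), (127.0, 131.6, 5), (148.7, 150.1, 7)]
[0.63569971 0.20292563 0.02892458] [1.31740917 0.37195959 3.54843722] [-0.03561305  0.17139758]
```

```bash
python3 -m inch '[[0.05,0.12,0,0,0],[0,0,-0.18,0,0],[0,0,-0.18,0,0],[0,0,0,0,0]]'
python3 -m inch '[[-0.05,-0.12,0,0,0],[-0.05,-0.11,0,0,0],[-0.05,-0.11,0,0,0],[-0.05,-0.11,0,0,0],[-0.05,-0.11,0,0,0]]'
python3 -m inch '[[-0.02,-0.06,0,0,0],[-0.02,-0.06,0,0,0],[0,0,0,0,0]]'
python3 -c "
from op import *
faces()
st=r.get_state();th,*o=np.load('/tmp/cal0.npy');print(st['tool_pos'],st['contact_force'],tocal(th,np.array(o),st['tool_pos']))"
```

```text
clock: 27.3
tool_pos: [0.6359, 0.2067, 0.0182]
eef_rot: [0.198, 0.98, -0.001, -0.001]
contact_force: [-0.1, 0.2, 0.1]
opening: 0.008
clock: 27.8
tool_pos: [0.6309, 0.1933, 0.0199]
eef_rot: [0.198, 0.98, 0.0, 0.0]
contact_force: [0.5, 2.2, -1.9]
opening: 0.005
clock: 28.1
tool_pos: [0.6299, 0.1908, 0.0199]
eef_rot: [0.198, 0.98, 0.001, -0.0]
contact_force: [1.1, 4.8, -1.6]
opening: 0.007
x -0.085 [(26.1, 33.1, 47), (47.1, 64.8, 778)]
x -0.072 [(20.0, 69.2, 1509)]
x -0.059 [(45.8, 74.5, 1180), (145.8, 151.0, 35), (166.9, 171.6, 13)]
x -0.046 [(36.2, 78.6, 1197), (133.8, 173.1, 524)]
x -0.033 [(47.9, 82.9, 1173)]
[0.62988695 0.19080599 0.01985188] [ 0.1741455   5.07372162 -1.67336379] [-0.03638158  0.15797808]
```

The moving jaw has reached the barrel at about 5 N and is pushing the adapter over. I'll continue in roughly 1 mm steps and watch the force.

```bash
python3 -m inch '[[-0.015,-0.035,0,0,0],[0,0,0,0,0]]' | sed -n '2p;4p'
python3 -m inch '[[-0.015,-0.035,0,0,0],[0,0,0,0,0]]'| sed -n '2p;4p'
python3 -c "
from op import *
faces(x0=-.087,x1=-.05)
st=r.get_state();th,*o=np.load('/tmp/cal0.npy');print(st['tool_pos'],st['contact_force'],tocal(th,np.array(o),st['tool_pos']))"
```

```text
tool_pos: [0.6294, 0.1897, 0.0198]
contact_force: [1.4, 3.7, -1.4]
tool_pos: [0.629, 0.1886, 0.0198]
contact_force: [-0.5, 4.4, -0.7]
x -0.087 [(45.1, 61.4, 757)]
x -0.074 [(17.1, 66.6, 1491)]
x -0.061 [(42.2, 70.6, 1177)]
[0.62901983 0.1885989  0.01981326] [-0.11057624  4.79234059  0.348719  ] [-0.03634448  0.15560705]
```

```bash
for i in 1; do :; done
python3 -m inch '[[-0.01,-0.025,0,0,0],[0,0,0,0,0]]' | sed -n '2p;4p'
python3 -m inch '[[-0.01,-0.025,0,0,0],[0,0,0,0,0],[0,0,0,0,0]]'| sed -n '2p;4p'
python3 -c "
from op import *
faces(x0=-.087,x1=-.05)
st=r.get_state();th,*o=np.load('/tmp/cal0.npy');print(st['tool_pos'],st['contact_force'],tocal(th,np.array(o),st['tool_pos']))"
```

```text
tool_pos: [0.6287, 0.188, 0.0198]
contact_force: [0.4, 6.3, 0.2]
tool_pos: [0.6285, 0.1874, 0.0198]
contact_force: [-0.8, 5.4, -0.6]
x -0.087 [(44.3, 60.0, 760)]
x -0.074 [(16.5, 64.9, 1479)]
x -0.061 [(41.5, 69.5, 1181)]
[0.6285165  0.18733255 0.01978259] [-0.2138286   4.68377447  0.56309615] [-0.03632857  0.15424443]
```

```bash
python3 -m inch '[[-0.01,-0.025,0,0,0],[0,0,0,0,0]]' | sed -n '2p;4p'
python3 -m inch '[[-0.01,-0.025,0,0,0],[0,0,0,0,0]]'| sed -n '2p;4p'
python3 -c "
from op import *
faces(x0=-.087,x1=-.05)
st=r.get_state();print(st['contact_force'])"
```

```text
tool_pos: [0.6283, 0.1868, 0.0198]
contact_force: [-0.7, 4.1, 0.1]
tool_pos: [0.6282, 0.1865, 0.0198]
contact_force: [-0.4, 5.3, -1.0]
x -0.087 [(42.9, 59.1, 758)]
x -0.074 [(15.4, 64.1, 1493)]
x -0.061 [(41.0, 68.2, 1176)]
[ 0.09558328  6.43229186 -0.77080814]
```

```bash
python3 -m inch '[[-0.01,-0.025,0,0,0],[0,0,0,0,0],[0,0,0,0,0]]' | sed -n '2p;4p'
python3 -m inch '[[-0.01,-0.025,0,0,0],[0,0,0,0,0],[0,0,0,0,0]]'| sed -n '2p;4p'
python3 -c "
from op import *
faces(x0=-.087,x1=-.05)
st=r.get_state();print(st['contact_force'])"
```

```text
tool_pos: [0.6282, 0.1865, 0.0198]
contact_force: [-1.1, 6.0, -1.1]
tool_pos: [0.6281, 0.1865, 0.0199]
contact_force: [1.5, 7.5, -1.0]
x -0.087 [(43.4, 59.4, 761)]
x -0.074 [(16.5, 63.8, 1485)]
x -0.061 [(40.8, 68.7, 1186)]
[ 0.73436595  7.1649808  -1.07580798]
```

The tool has stalled while the force rises to 7 N, so both jaws bear on the barrel. After one more small nudge I back off, lift clear and inspect.

```bash
python3 -m inch '[[-0.01,-0.025,0,0,0],[0,0,0,0,0],[0,0,0,0,0]]' | sed -n '2p;4p'
python3 -m inch '[[0.06,0.14,0,0,0],[0.06,0.14,0,0,0],[0.06,0.14,0,0,0],[0,0,0,0,0]]'
python3 -m inch '[[0,0,0.5,0,0],[0,0,1,0,0],[0,0,1,0,0],[0,0,1,0,0],[0,0,1,0,0]]'
python3 -m inch '[[0,0,1,0,0],[0,0,1,0,0],[0,0,1,0,0],[0.6,-0.4,0,0,0],[0.6,-0.8,0,0,0]]'
python3 -m inch '[[0.6,-0.8,0,0,0],[0.6,-0.8,0,0,0],[0,-0.8,0,0,0],[0,0,0,0,0],[0,0,0,0,0]]'
python3 -c "
from ad import *
s=faces(x0=-.1)
P=cloud(s);k=P.reshape(-1,3);k=k[(k[:,2]>.09)&(k[:,2]<.108)&(np.hypot(k[:,0]-.5635,k[:,1]-.072)<.05)]
(cx,cy),rd=cv2.minEnclosingCircle(np.float32(k[:,:2]));th,*o=np.load('/tmp/cal0.npy');print(tocal(th,np.array(o),np.array([cx,cy])),rd,np.percentile(k[:,2],[2,50,98]))
c=cv2.cvtColor(s['pixels'],cv2.COLOR_RGB2BGR);cv2.imwrite('pics/w6.png',cv2.resize(c[0:240,60:380],None,fx=2.4,fy=2.4,interpolation=cv2.INTER_CUBIC))
print(r.get_state()['tool_pos'])"
```

```text
tool_pos: [0.6281, 0.1864, 0.0199]
contact_force: [2.3, 7.5, -2.0]
clock: 30.95
tool_pos: [0.6322, 0.1939, 0.0196]
eef_rot: [0.198, 0.98, -0.001, 0.0]
contact_force: [0.6, 0.5, -0.3]
opening: 0.005
clock: 31.45
tool_pos: [0.6319, 0.1939, 0.1342]
eef_rot: [0.198, 0.98, -0.0, 0.0]
contact_force: [0.8, 0.0, -0.4]
opening: 0.004
clock: 31.95
tool_pos: [0.6622, 0.1666, 0.2098]
eef_rot: [0.196, 0.981, 0.001, 0.001]
contact_force: [-0.3, 0.4, 0.2]
opening: 0.004
clock: 32.45
tool_pos: [0.691, 0.1048, 0.2076]
eef_rot: [0.198, 0.98, 0.0, -0.0]
contact_force: [0.4, 0.3, 0.0]
opening: 0.006
x -0.100 [(-4.4, 4.3, 11)]
x -0.087 [(-9.4, 4.7, 74), (44.0, 58.3, 158)]
x -0.074 [(37.7, 63.1, 204)]
x -0.061 [(-22.6, -16.0, 37), (42.3, 67.8, 269)]
x -0.048 [(-28.6, 1.1, 182), (34.1, 72.1, 318), (129.0, 132.1, 8)]
x -0.035 [(-33.6, 4.5, 387), (25.4, 33.3, 9), (43.9, 77.2, 330), (127.3, 141.6, 21)]
x -0.022 [(-40.4, 147.8, 681), (246.9, 249.9, 21)]
[-0.0523213   0.02419786] 0.01997869461774826 [0.09329879 0.09949051 0.10113739]
[0.69092937 0.10617602 0.20764615]
```

View pics/w6.png

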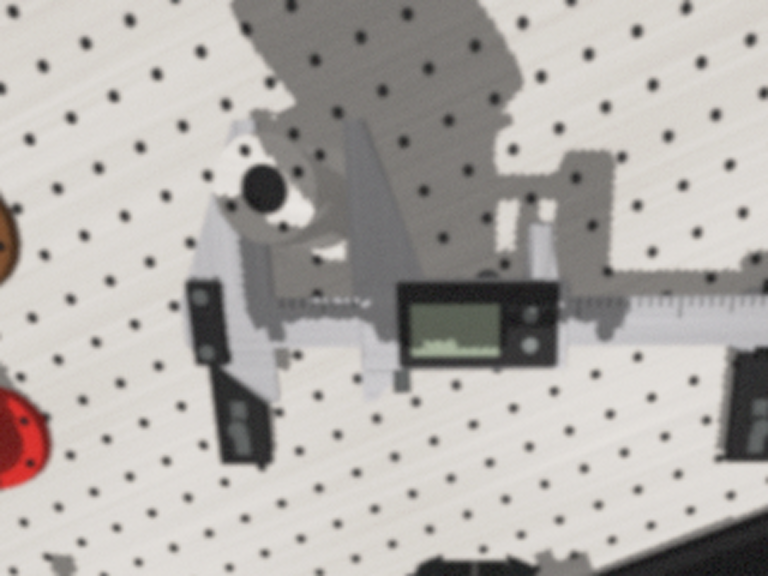

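The picture shows the adapter upright at (265,190), bearing on the fixed jaw at its left, with the moving jaw (355,200) shut against its other side. Measured, the faces are at 4.6 and 43.9 mm and the barrel axis is midway at 24.2. I'll check the bystanders once numerically and then hand in.

```bash
python3 - <<'E'
from h import *
P=cloud(snap('top'))
for n,(u,v) in dict(brown1=(295,218),brown2=(355,167),red1=(312,186),red2=(367,135),pillar=(329,241),lens=(381,234),flange=(396,172),ph=(320,147),spacer=(153,242),carrier=(120,187)).items():
    Q=P[v-16:v+17,u-16:u+17].reshape(-1,3);Q=Q[Q[:,2]>.008]
    z=np.nanpercentile(Q[:,2],95);T=Q[Q[:,2]>z-.006];print(n,z.round(3),((T.max(0)+T.min(0))/2).round(4)[:2])
st=r.get_state();print(st['clock'],st['contact_force'])
print(r.finish_job())
E
```

```text
brown1 0.102 [ 0.4887 -0.0708]
brown2 0.102 [ 0.6556 -0.2817]
red1 0.102 [ 0.5959 -0.1553]
red2 0.102 [ 0.7547 -0.3191]
pillar 0.082 [ 0.4336 -0.204 ]
lens 0.061 [ 0.4581 -0.3557]
flange 0.016 [ 0.6483 -0.4146]
ph 0.058 [ 0.7182 -0.1798]
spacer 0.063 [0.4231 0.3075]
carrier 0.017 [0.5834 0.4282]
32.55 [ 0.13620347 -0.21281139  0.16869092]
the job is handed in; nothing more can be done
None
```

brown1's figure looks like arm pixels falling inside its window. I'll check that offline in the saved image.

```bash
python3 -c "
from h import *
P=cloud(load('top'));Q=P[202:235,279:312].reshape(-1,3);T=Q[(Q[:,2]>.095)&(Q[:,2]<.109)];print(((T.max(0)+T.min(0))/2).round(4),np.ptp(T,axis=0).round(3),'above .12:',(Q[:,2]>.12).sum())"
```

```text
[ 0.4979 -0.1066  0.1005] [0.039 0.036 0.01 ] above .12: 1
```

The job is done and handed in at 32.6 s. I opened the caliper to about 85 mm, stood the silver adapter upright between the jaws, and slid the moving jaw shut with the closed fingertips. At the end the tool stopped advancing and the push levelled at about 7.5 N. I then backed off so that the robot touches nothing.

**Last checks:**
- **Fit:** the jaw faces measure about 39.5 mm apart, against the 40 mm barrel. The barrel's axis is midway between them, 52 mm in front of the bar, with its top level at 0.0995 m.
- **Bystanders:** the two brown and two red look-alikes, pillar, lens tube, spacer, post holder, carrier and blank flange are all within about 1.5 mm of where they started. I did not measure the driver; the arm was not lowered near it. The brown look-alike nearest the caliper first read 37 mm off because of a stray arm pixel. Re-measured without it, it had not moved.

**What disagreed or failed:**
- **Fingertips:** they really stand about 12 mm behind the reported TCP, not 19 mm ahead. My first opening push therefore passed over the thumb rest without touching it, and I repeated it lower.
- **Cameras:** the top and wrist cameras disagreed by 2–3 mm, so I used the wrist readings for the final checks.

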